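# Hang the orange pick bin in the free bay of the slat rack

### The arm

A 6-joint arm with a two-finger parallel gripper is mounted at the origin on the work surface. World frame = base frame: x ahead of the robot, y to its left, z up, the work surface at z = 0. Lengths are in m, angles in degrees, forces in N, time in s.
With the tool pointing down it reaches from about 0.25 to 0.725 m from the base axis. Payload 9.7 kg.
Tool frame: the origin (TCP) lies between the finger pads; the fingertips stand 17 mm ahead of it and the grasp point (between the pads) lies 2 mm behind it; z points along the fingers, y is the direction in which the jaws open and shut (so a half turn about z gives the same grasp; the last joint's range is limited). The gripper opens to 85 mm and grips with 20 to 120 N. Pads are 22 mm wide; open, the fingers measure 114 mm over their backs; the gripper's body (76 mm by 85 mm) begins 54 mm behind the grasp point. The pads swing forward as they close: fully open they stand 13 mm farther back than shut.
Start: joints at [67.838, 4.979, 10.078, 95.1, 0, 90], TCP at [0.207, 0.509, 0.248] pointing down, gripper open.
Joint ranges: [-179.16, 179.16], [-48.56, 103.87], [-65.8, 70.77], [-126.05, 130.52], [-82.76, 87.17], [-180, 180]. Speed limits (degrees/s): [127.2, 127.2, 147.25, 180, 180, 180].

### API

Orientations are given as [roll, pitch, yaw] about the fixed x, y, z axes, in that order (R = Rz(yaw) Ry(pitch) Rx(roll)).
In Python, from workcell import monitor, cams, order gives the robot as it stands. The module is installed in compiled form; this text tells all that it offers.
- The arm moves only by the shell command python3 -m handwheel 'ROWS' [OPENING] [FORCE]. ROWS is JSON, a list of rows, each a list of 6 numbers: the shift along the tool's x, y, z in m, then the turn, a rotation vector about the tool's x, y, z in degrees. In form: [[tx, ty, tz, wx, wy, wz], ...]. A call has exactly 8 rows; each row shifts and turns the commanded pose from where the row before left it, along the tool's axes as they then stand; what a row does not reach is not made up. A row lasts 1/12 s, in which the tool goes at most 41.7 mm and 7.16 degrees, less where a joint would pass 70% of its speed; a pose out of reach is approached as far as the arm can. A call is refused whole if a number of a shift passes 0.0417 or a number of a turn 7.16, either way. A call with a gripper value outside its range is refused whole. OPENING is the opening, from -1 (shut) to 1 (fully open), set as the call begins (- or left out, the last holds). The fingers move at their own pace and stop on an object; FORCE is the grip in N (left out, the last holds). Time passes only in rows, so rows that do not move let the fingers close, or fill a call up. It gives the time, the measured TCP pose, the force and the opening at its end, in the units of the state.
- monitor.get_obs(): the state, without advancing time (a new reading comes with each control period).
- cams.camera(name): name is "scene" or "top" or "wrist"; returns a dict with "img" (420x560x3 uint8, red, green, blue), "depth" (420x560 float32, m along the optical axis (not along the pixel's ray), 0 where there is no reading), "fx", "fy", "cx", "cy" (pixels), "rvec" (rotation vector, rad) and "tvec" (3), from world to camera coordinates, as OpenCV has them; the wrist camera has in their place "tool_from_camera" (4x4, takes a point from camera to tool coordinates, whose origin is the TCP and whose axes are the flange's). Camera axes: x right, y down, z forward; pixel columns grow to the right and rows downward; lengths in m; the calibration is good to about 2 mm. A picture is of the moment at which its call begins: read the wrist's pose just before it.
- order.job_done(): hands the job in, once; it reports no verdict.
The state is a dict: "time": time; "q": joint angles; "qd": joint speeds; "joint_efforts": joint torques, N m; "ee_pos": TCP position; "tcp_rot": TCP orientation; "wrist_force": force on the tool from outside, world axes, zero at the start; "torque": the same for the moment, N m; "opening": finger opening in m.
Only numpy, scipy, OpenCV 4.12 (cv2) and the standard library are available. Lean on these libraries where they do the work, as an engineer would, in place of code of your own. Each camera call takes 0.05 s, during which the arm holds its last target. There are 200 camera calls.

### The job

Hang the orange bin in the groove of the slat rack, in the free bay under the orange clip: tilt the bin front up, feed the lip on its back into the groove, then turn the front down until the bin hangs level, square and flush against the lower slat, and let go. Leave the blue bin where it stands.

Things in the scene. Friction and masses are not known exactly. Their poses are not given: they have to be found in the camera images.
- orange_bin_center (a point): Centre of the orange open-topped plastic bin (loose, 0.08 to 0.17 kg, rigid 3 mm walls): 100 mm deep (its x), 46 mm wide (its y, the easy grasp across the side walls), 50 mm high; 25 mm above its underside. x runs from the paper label on its front to its back, z up. It stands on the table, back roughly to the rack. The seat under its lip is at x +50, z +25 mm from here: it rests on the lower slat's edge.
- lip_tip (a point): Top end of the orange bin's lip, at x +64.4, y 0, z +72.6 mm from the bin's centre, in the bin's axes. The lip: a flange 4 mm thick, 30 mm wide on the back top edge (x +44 to +56, z +25 to +29 mm), and a flat blade 4 mm thick, 30 mm wide, 47 mm long rising from it (from x +53, z +27 mm), leaning back 14 degrees from vertical.
- bay: Free bay of the white slat rack, under an orange clip. Origin: front top edge of the lower slat, 180 mm above the table; x into the rack, y along the groove, z up. Groove: the 40 mm gap above; then the upper slat, 25 mm high. Slats 6 mm thick, open behind. Tilted front up 30 to 40 degrees, the lip passes. Seated bin centre: x -50 to -54, y 0, z -25 mm. Fixed bins, 46 mm wide, 60 mm deep, hang 125 mm to each side.
- blue_bin_center (a point): Centre of the blue bin, loose, the same shape and size as the orange one, standing on the table; it is to be left alone.
Things that resemble listed ones, but are neither listed nor needed, are in the scene too. Leave any red look-alike of the part that bears orange_bin_center alone.

How it is judged (in metres and radians):
On the way:
1. the bin's lip has passed into the groove while the bin is tilted by more than 12 degrees (x of lip_tip in the frame of bay above 0.012 m and z of lip_tip in the frame of bay between 0 and 0.075 m and y of lip_tip in the frame of bay between -0.04 and 0.04 m and angle between orange_bin_center's own z axis and vertical above 0.21 rad), for 0.1 s.
At the end, for the whole second after the job is handed in: The orange bin hangs in the groove: centre within 20 mm sideways of the clip, 10 mm of the seated height and -62 to -42 mm along the bay's x, lip tip more than 6 mm behind the slat's front, level and square to the rack within 10 degrees; the blue bin within 30 mm of its start (x of orange_bin_center in the frame of bay between -0.062 and -0.042 m and y of orange_bin_center in the frame of bay between -0.02 and 0.02 m and z of orange_bin_center in the frame of bay between -0.035 and -0.015 m and angle between the z axis of orange_bin_center and the z axis of bay, either way round below 0.175 rad and angle between the y axis of orange_bin_center and the y axis of bay, either way round below 0.175 rad and x of lip_tip in the frame of bay above 0.006 m and distance of blue_bin_center from where it was at the start of the episode below 0.03 m); the robot touches nothing.
It fails at once if the blue bin is knocked over (angle between blue_bin_center's own z axis and vertical above 0.5 rad).
It also fails if it takes over 40 s, if anything falls off the work surface, if the arm or the gripper's body presses on something with over 40 N, if the wrist force passes 120 N, or if a joint passes its speed limit or range.

## Working session

There is one attempt and no reset: what is moved stays moved. The work goes in short steps, Python scripts to look and compute and a shell command to move; the robot and the scene stay as the last step left them, time stands still between calls to the robot, and variables do not carry over. Pictures are saved under pics/ and viewed, about 8 in all and at most 12, crops included, and the job is handed in when it is done.

```bash
mkdir -p pics; cat > h.py <<'E'
import numpy as np, cv2
from workcell import monitor, cams, order
from scipy.spatial.transform import Rotation as R
def ext(c,o=None):
    """returns Rwc, camera origin in world"""
    if 'rvec' in c:
        Rm=cv2.Rodrigues(np.array(c['rvec'],float))[0]; return Rm.T, -Rm.T@np.array(c['tvec'],float).ravel()
    T=np.array(c['tool_from_camera']); Rt=R.from_euler('xyz',o['tcp_rot'],degrees=True).as_matrix()
    return Rt@T[:3,:3], Rt@T[:3,3]+np.array(o['ee_pos'])
def cloud(c,o=None):
    Rm,t=ext(c,o); d=c['depth']; v,u=np.mgrid[:d.shape[0],:d.shape[1]]
    P=np.stack([(u-c['cx'])/c['fx']*d,(v-c['cy'])/c['fy']*d,d],-1)
    W=P@Rm.T+t; W[d==0]=np.nan; return W
def save(c,n,crop=None,s=1):
    im=c['img'][...,::-1]
    if crop: a,b,e,f=crop; im=im[b:f,a:e]
    cv2.imwrite('pics/'+n,cv2.resize(im,None,fx=s,fy=s))
E
python3 - <<'E'
from h import *
o=monitor.get_obs(); print(o)
for n in ['scene','top']:
    c=cams.camera(n); np.savez(n+'.npz',**c); save(c,n+'.png'); print(n,ext(c))
E
```

```text
{'time': 0.0, 'q': array([6.78389826e+01, 5.00868717e+00, 1.00343217e+01, 9.50979517e+01,
       7.59163602e-04, 9.00021897e+01]), 'qd': array([ 0.0068877 ,  0.03425803,  0.03897618,  0.01251474, -0.01924824,
        0.03457166]), 'joint_efforts': array([ 6.87361080e-04, -5.20387387e+01,  4.64802039e+01,  1.64934515e-02,
        4.48575236e-05,  1.28112586e-05]), 'ee_pos': array([0.2073873 , 0.50918649, 0.24760501]), 'tcp_rot': array([-1.79927683e+02, -7.56399274e-04,  1.57836792e+02]), 'wrist_force': array([-0.36318196,  0.43674217,  0.40749731]), 'torque': array([ 0.0145312 ,  0.03599655, -0.00398773]), 'opening': 0.08543943164040074}
scene (array([[-0.00757722,  0.7925452 , -0.60976609],
       [ 0.99994472,  0.01045067,  0.00115753],
       [ 0.00728986, -0.60972361, -0.79258058]]), array([1.18356886, 0.06584372, 1.04330565]))
top (array([[-5.13145104e-02, -9.77599797e-01,  2.04121186e-01],
       [-9.98682186e-01,  5.00583694e-02, -1.13160018e-02],
       [ 8.44547333e-04, -2.04432868e-01, -9.78880222e-01]]), array([0.32670141, 0.07339705, 1.00842249]))
```

View pics/scene.png

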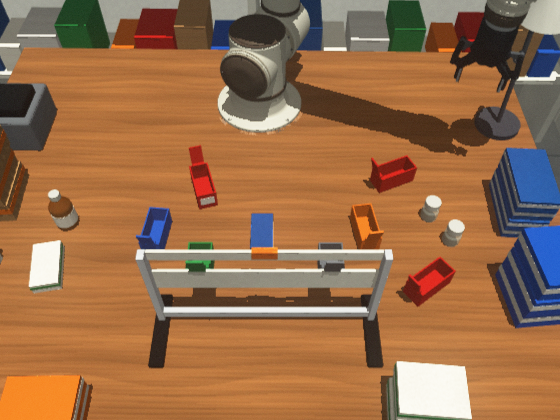

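View pics/top.png

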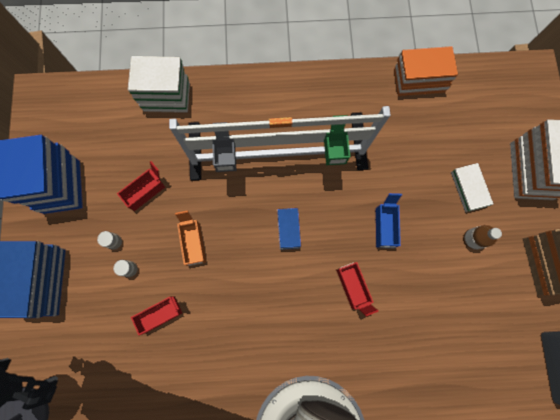

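The scene view shows the rack at (265,280), with the orange clip at (264,253) and the orange bin at (367,227). The top view shows the orange bin at (190,242) with its lip at (183,216), the clip at (281,122), the blue bin at (389,225) and the red look-alikes at (141,188), (157,316) and (355,288). A flat blue box at (289,228) has no lip. The other orange things are the clip and the books at (427,70). I choose (190,242), the only orange open bin with a lip.

```bash
python3 - <<'E'
from h import *
c=dict(np.load('top.npz')); W=cloud(c); s=dict(np.load('scene.npz')); S=cloud(s)
save(c,'crop.png',(90,90,410,340),2.4)
h=cv2.cvtColor(c['img'],cv2.COLOR_RGB2HSV)
def rg(name,W,u0,v0,u1,v1,m=None,zmin=0.004):
    P=W[v0:v1,u0:u1].reshape(-1,3); 
    k=np.isfinite(P[:,2])&(P[:,2]>zmin)
    if m is not None: k&=m[v0:v1,u0:u1].ravel()
    P=P[k]; print(name,len(P),'min',P.min(0).round(3),'max',P.max(0).round(3),'med',np.median(P,0).round(3)); return P
org=(h[...,0]<20)&(h[...,0]>5)&(h[...,1]>190)&(h[...,2]>90)
P=rg('obin',W,170,205,210,270,org,.02)
rim=P[(P[:,2]>.044)&(P[:,2]<.056)]; r=cv2.minAreaRect((rim[:,:2]*1000).astype(np.float32)); print('rim',r,np.median(rim[:,2]))
lip=P[P[:,2]>.065]; print('lip',lip.mean(0),lip.max(0),lip.min(0))
rg('clip',W,262,112,300,132,org,.1)
blu=(h[...,0]>105)&(h[...,0]<125)&(h[...,1]>150)
rg('bluebin',W,370,190,405,255,blu,.02); rg('bluebox',W,270,200,305,255,blu)
for u in (215,250,315,350):
    col=W[105:170,u]; print(u,[tuple(x.round(3)) for x in col[::2] if np.isfinite(x[2]) and x[2]>.1])
hs=cv2.cvtColor(s['img'],cv2.COLOR_RGB2HSV)
os_=(hs[...,0]<20)&(hs[...,0]>5)&(hs[...,1]>190)&(hs[...,2]>90)
P=rg('obin_s',S,345,195,390,255,os_,.02)
rg('clip_s',S,245,243,282,262,os_,.1)
for u in (180,290): print('s',u,[tuple(x.round(3)) for x in S[245:325:3,u] if x[2]>.1])
E
```

```text
obin 30 min [0.503 0.257 0.06 ] max [0.512 0.281 0.094] med [0.508 0.27  0.076]
rim ((0.0, 0.0), (0.0, 0.0), 0.0) nan
lip [0.50802165 0.26940092 0.07787243] [0.51177943 0.280578   0.09434934] [0.50405636 0.25718145 0.06567172]
  return _methods._mean(a, axis=axis, dtype=dtype,
  ret = ret.dtype.type(ret / rcount)
Traceback (most recent call last):
ValueError: zero-size array to reduction operation minimum which has no identity
```

View pics/crop.png

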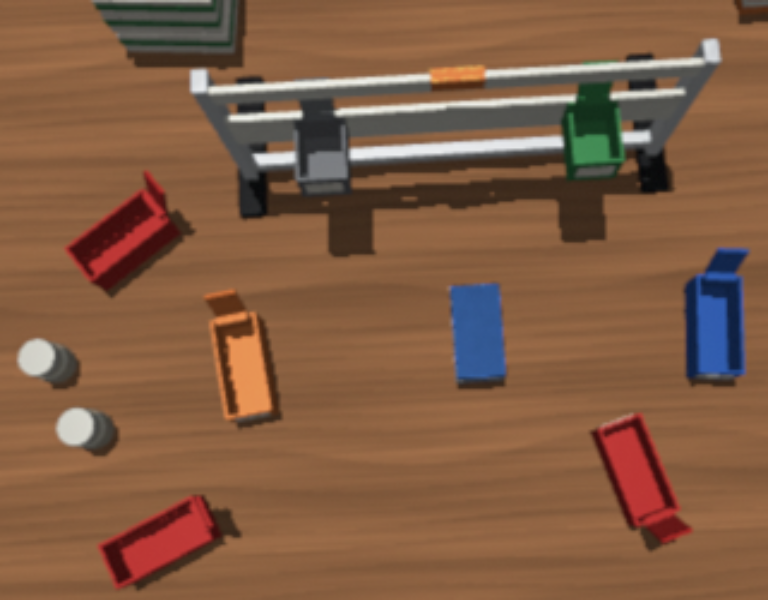

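The close crop confirms the open orange bin at crop (243,368), with its lip at (225,302) pointing to the rack and the label at its lower end. The clip is at (457,77), between the grey and green fixed bins.

```bash
cat > m.py <<'E'
from h import *
c=dict(np.load('top.npz')); W=cloud(c); s=dict(np.load('scene.npz')); S=cloud(s)
h=cv2.cvtColor(c['img'],cv2.COLOR_RGB2HSV); hs=cv2.cvtColor(s['img'],cv2.COLOR_RGB2HSV)
print('bin hsv',h[242,192],h[250,200],h[218,183],'clip',h[121,281],'wood',h[242,215])
def rg(name,W,u0,v0,u1,v1,m=None,zmin=0.004):
    P=W[v0:v1,u0:u1].reshape(-1,3); k=np.isfinite(P[:,2])&(P[:,2]>zmin)
    if m is not None: k&=m[v0:v1,u0:u1].ravel()
    P=P[k]
    if len(P): print(name,len(P),'min',P.min(0).round(3),'max',P.max(0).round(3),'med',np.median(P,0).round(3))
    return P
P=rg('obin',W,165,205,212,272,None,.03)
rim=P[(P[:,2]>.040)&(P[:,2]<.06)]; print('rim',len(rim),cv2.minAreaRect((rim[:,:2]*1000).astype(np.float32)))
lip=P[P[:,2]>.065]; print('lip',len(lip),lip.mean(0).round(3),lip.max(0),lip.min(0))
m=h[...,1]>180
rg('clip',W,262,112,300,132,m,.1)
rg('bluebin',W,370,190,405,255,None,.02); rg('bluebox',W,270,200,305,255,None,.004)
for u in (255,310): print(u,[tuple(x.round(3).tolist()) for x in W[110:170:2,u] if x[2]>.1])
rg('clip_s',S,245,243,282,262,hs[...,1]>180,.1)
P=rg('obin_s',S,345,200,390,255,None,.02)
for u in (225,300): print('s',u,[tuple(x.round(3).tolist()) for x in S[245:325:3,u] if x[2]>.1])
E
python3 m.py
```

```text
bin hsv [ 13 162 232] [ 13 165 229] [ 11 188  92] clip [ 12 172 227] wood [ 13 138 140]
obin 460 min [0.399 0.23  0.03 ] max [0.519 0.289 0.101] med [0.485 0.266 0.051]
rim 257 ((453.669921875, 260.0261535644531), (104.06651306152344, 46.57587814331055), 8.866351127624512)
lip 105 [0.511 0.268 0.085] [0.51883677 0.28364965 0.10097273] [0.50405636 0.25359913 0.06554711]
clip 45 min [0.656 0.017 0.229] max [0.658 0.056 0.245] med [0.657 0.035 0.238]
bluebin 648 min [ 0.417 -0.249  0.02 ] max [ 0.536 -0.195  0.103] med [ 0.489 -0.226  0.049]
bluebox 887 min [ 0.418 -0.018  0.004] max [0.552 0.068 0.051] med [0.473 0.022 0.045]
255 [(0.663, 0.088, 0.245), (0.658, 0.088, 0.246), (0.659, 0.089, 0.234), (0.659, 0.089, 0.224), (0.664, 0.091, 0.179), (0.659, 0.091, 0.181), (0.659, 0.091, 0.17), (0.66, 0.092, 0.154), (0.659, 0.092, 0.144), (0.661, 0.093, 0.127)]
310 [(0.665, -0.024, 0.247), (0.661, -0.023, 0.246), (0.66, -0.024, 0.238), (0.66, -0.025, 0.228), (0.665, -0.03, 0.185), (0.663, -0.03, 0.179), (0.661, -0.03, 0.173), (0.662, -0.032, 0.158), (0.661, -0.033, 0.148), (0.661, -0.034, 0.135), (0.659, -0.035, 0.126)]
clip_s 274 min [0.659 0.016 0.229] max [0.674 0.06  0.252] med [0.67  0.037 0.246]
obin_s 906 min [0.402 0.179 0.02 ] max [0.671 0.292 0.25 ] med [0.502 0.253 0.049]
s 225 [(0.664, -0.031, 0.243), (0.668, -0.031, 0.239), (0.669, -0.032, 0.23), (0.668, -0.033, 0.219), (0.662, -0.036, 0.178), (0.669, -0.036, 0.179), (0.669, -0.037, 0.168), (0.669, -0.038, 0.157), (0.669, -0.038, 0.145), (0.668, -0.039, 0.133), (0.671, -0.04, 0.126)]
s 300 [(0.666, 0.1, 0.248), (0.668, 0.101, 0.242), (0.668, 0.101, 0.232), (0.667, 0.101, 0.22), (0.668, 0.103, 0.18), (0.668, 0.103, 0.169), (0.667, 0.104, 0.156), (0.666, 0.104, 0.144), (0.669, 0.104, 0.138), (0.668, 0.105, 0.124)]
```

```bash
cat > plan.py <<'E'
from h import *
def pose():
    o=monitor.get_obs(); return np.array(o['ee_pos']), R.from_euler('xyz',o['tcp_rot'],degrees=True)
def toolrot(binyaw,tilt):
    "tool with jaws along bin y; tilt: deg fingers lean forward (tool z -> +x)"
    return R.from_euler('z',binyaw,degrees=True)*R.from_euler('y',-tilt,degrees=True)*R.from_matrix([[-1,0,0],[0,1,0],[0,0,-1]])
def rows(p1,R1,n=8,p0=None,R0=None):
    if p0 is None: p0,R0=pose()
    w=(R0.inv()*R1).as_rotvec(); out=[]
    for k in range(n):
        Rk=R0*R.from_rotvec(w*k/n)
        out.append([round(float(x),4) for x in Rk.inv().apply((np.array(p1)-p0)/n)]+[round(float(x),2) for x in np.degrees(w/n)])
    for i in range(0,n,8): print(str(out[i:i+8]).replace(' ',''))
E
python3 - <<'E'
from plan import *
rows([.385,.25,.16],toolrot(8.9,35),16)
E
```

```text
[[-0.0164,-0.0108,0.0055,-0.6,-2.13,-1.88],[-0.0158,-0.0114,0.006,-0.6,-2.13,-1.88],[-0.0152,-0.012,0.0064,-0.6,-2.13,-1.88],[-0.0145,-0.0125,0.0069,-0.6,-2.13,-1.88],[-0.0139,-0.0131,0.0073,-0.6,-2.13,-1.88],[-0.0132,-0.0136,0.0076,-0.6,-2.13,-1.88],[-0.0124,-0.0141,0.008,-0.6,-2.13,-1.88],[-0.0116,-0.0146,0.0082,-0.6,-2.13,-1.88]]
[[-0.0108,-0.015,0.0085,-0.6,-2.13,-1.88],[-0.01,-0.0155,0.0087,-0.6,-2.13,-1.88],[-0.0092,-0.0159,0.0089,-0.6,-2.13,-1.88],[-0.0083,-0.0162,0.0091,-0.6,-2.13,-1.88],[-0.0074,-0.0166,0.0092,-0.6,-2.13,-1.88],[-0.0065,-0.0169,0.0093,-0.6,-2.13,-1.88],[-0.0056,-0.0172,0.0094,-0.6,-2.13,-1.88],[-0.0047,-0.0175,0.0094,-0.6,-2.13,-1.88]]
```

```bash
python3 -m handwheel '[[-0.016,-0.011,0.0055,-0.6,-2.1,-1.9],[-0.016,-0.011,0.006,-0.6,-2.1,-1.9],[-0.015,-0.012,0.0065,-0.6,-2.1,-1.9],[-0.0145,-0.0125,0.007,-0.6,-2.1,-1.9],[-0.014,-0.013,0.007,-0.6,-2.1,-1.9],[-0.013,-0.0135,0.0075,-0.6,-2.1,-1.9],[-0.0125,-0.014,0.008,-0.6,-2.1,-1.9],[-0.0115,-0.0145,0.008,-0.6,-2.1,-1.9]]' 1
python3 -m handwheel '[[-0.011,-0.015,0.0085,-0.6,-2.1,-1.9],[-0.01,-0.0155,0.0085,-0.6,-2.1,-1.9],[-0.009,-0.016,0.009,-0.6,-2.1,-1.9],[-0.0085,-0.016,0.009,-0.6,-2.1,-1.9],[-0.0075,-0.0165,0.009,-0.6,-2.1,-1.9],[-0.0065,-0.017,0.0095,-0.6,-2.1,-1.9],[-0.0055,-0.017,0.0095,-0.6,-2.1,-1.9],[-0.0045,-0.0175,0.0095,-0.6,-2.1,-1.9]]'
python3 - <<'E'
from plan import *
import os
o=monitor.get_obs(); c=cams.camera('wrist'); save(c,'w1.png'); np.savez('w1.npz',**c)
print(o['q'].round(1))
p,Rr=pose(); print(p,o['tcp_rot'])
T=toolrot(8.9,35); z=T.apply([0,0,1]); g=np.array([.451,.2595,.030])+.002*z
rows(g-.05*z,T,8); rows(g,T,8,g-.05*z,T)
W=cloud(c,o); P=W.reshape(-1,3)[::1]; h=cv2.cvtColor(c['img'],cv2.COLOR_RGB2HSV)
m=((h[...,0]<18)&(h[...,1]>150)).ravel()&np.isfinite(P[:,2])&(P[:,2]>.015)&(P[:,0]>.37)&(P[:,0]<.55)&(P[:,1]>.2)&(P[:,1]<.32); Q=P[m]
rim=Q[(Q[:,2]>.044)&(Q[:,2]<.056)]; print(len(Q),len(rim),Q[:,2].max()); print(cv2.minAreaRect((rim[:,:2]*1000).astype(np.float32)))
E
```

```text
time: 0.77
ee_pos: [0.2963, 0.3797, 0.2037]
tcp_rot: [177.5, 17.3, 172.9]
wrist_force: [0.5, -0.7, -0.7]
opening: 0.0856
time: 1.43
ee_pos: [0.3852, 0.251, 0.1591]
tcp_rot: [179.9, 34.6, -170.7]
wrist_force: [0.6, -0.0, -0.4]
opening: 0.0855
[ 43.9 -39.1 -41.   58.5 -18.7  29.5]
[0.38533788 0.24846629 0.15683135] [ 179.89991356   34.61474467 -170.69665313]
[[0.0022,0.0001,0.0118,0.03,-0.05,0.06],[0.0022,0.0001,0.0118,0.03,-0.05,0.06],[0.0022,0.0001,0.0118,0.03,-0.05,0.06],[0.0022,0.0001,0.0118,0.03,-0.05,0.06],[0.0022,0.0001,0.0118,0.03,-0.05,0.06],[0.0022,0.0001,0.0118,0.03,-0.05,0.06],[0.0023,0.0001,0.0118,0.03,-0.05,0.06],[0.0023,0.0001,0.0118,0.03,-0.05,0.06]]
[[-0.0,0.0,0.0063,0.0,0.0,0.0],[-0.0,0.0,0.0063,0.0,0.0,0.0],[-0.0,0.0,0.0063,0.0,0.0,0.0],[-0.0,0.0,0.0063,0.0,0.0,0.0],[-0.0,0.0,0.0063,0.0,0.0,0.0],[-0.0,0.0,0.0063,0.0,0.0,0.0],[-0.0,0.0,0.0063,0.0,0.0,0.0],[-0.0,0.0,0.0063,0.0,0.0,0.0]]
5633 1871 0.1760914213361888
((453.9330749511719, 260.8418273925781), (105.2040023803711, 46.12314987182617), 8.75760555267334)
```

View pics/w1.png

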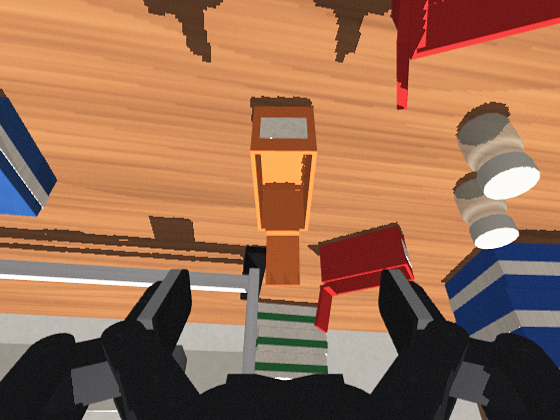

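The wrist view shows the orange bin straight ahead, label at (284,128), open top at (284,190) and lip at (283,258). Its rim measurement matches the top view to 1 mm. Next is the grasp.

```bash
python3 -m handwheel '[[0.002,0,0.012,0,0,0],[0.002,0,0.012,0,0,0],[0.002,0,0.012,0,0,0],[0.002,0,0.012,0,0,0],[0.002,0,0.012,0,0,0],[0.002,0,0.012,0,0,0],[0.002,0,0.012,0,0,0],[0.002,0,0.012,0,0,0]]'
python3 - <<'E'
from plan import *
T=toolrot(8.9,35); z=T.apply([0,0,1]); g=np.array([.451,.260,.030])+.002*z
print(pose()[0],monitor.get_obs()['tcp_rot']);rows(g,T,8)
E
```

```text
time: 2.15
ee_pos: [0.4256, 0.2585, 0.0706]
tcp_rot: [179.8, 34.5, -170.8]
wrist_force: [0.0, -0.6, -0.3]
opening: 0.0855
[0.4255595  0.25848396 0.07064676] [ 179.83231844   34.48689887 -170.8477982 ]
[[0.0003,-0.0003,0.0062,0.04,-0.06,0.03],[0.0003,-0.0003,0.0062,0.04,-0.06,0.03],[0.0003,-0.0003,0.0062,0.04,-0.06,0.03],[0.0003,-0.0003,0.0062,0.04,-0.06,0.03],[0.0003,-0.0003,0.0062,0.04,-0.06,0.03],[0.0003,-0.0003,0.0062,0.04,-0.06,0.03],[0.0003,-0.0003,0.0062,0.04,-0.06,0.03],[0.0003,-0.0003,0.0062,0.04,-0.06,0.03]]
```

```bash
python3 -m handwheel '[[0,0,0.006,0,0,0],[0,0,0.006,0,0,0],[0,0,0.006,0,0,0],[0,0,0.006,0,0,0],[0,0,0.006,0,0,0],[0,0,0.006,0,0,0],[0,0,0.006,0,0,0],[0.001,-0.002,0.003,0,0,0]]'
python3 -m handwheel '[[0,0,0,0,0,0],[0,0,0,0,0,0],[0,0,0,0,0,0],[0,0,0,0,0,0],[0,0,0,0,0,0],[0,0,0,0,0,0],[0,0,0,0,0,0],[0,0,0,0,0,0]]' -1 60
python3 -m handwheel '[[0,0,0,0,0,0],[0,0,0,0,0,0],[0,0,0,0,0,0],[0,0,0,0,0,0],[0,0,0,0,0,0],[0,0,0,0,0,0],[0,0,0,0,0,0],[0,0,0,0,0,0]]'

```

```text
time: 2.82
ee_pos: [0.4505, 0.2608, 0.0332]
tcp_rot: [179.8, 34.5, -170.8]
wrist_force: [-0.5, 0.1, 0.1]
opening: 0.0854
time: 3.48
ee_pos: [0.4504, 0.2609, 0.0344]
tcp_rot: [179.8, 34.6, -170.9]
wrist_force: [-4.7, -0.9, 5.5]
opening: 0.0453
time: 4.15
ee_pos: [0.4504, 0.2609, 0.0344]
tcp_rot: [179.8, 34.6, -170.9]
wrist_force: [-4.5, -0.5, 6.0]
opening: 0.0455
```

```bash
cat >> plan.py <<'E'
import os
BAY=np.array([.6605,.037,.180]); BYAW=0.6
def grip(save=None):
    if save is not None:
        p,Rr=pose(); c,yaw,t=save; Rb=R.from_euler('zy',[yaw,t],degrees=True)
        np.savez('grip.npz',t=Rr.inv().apply(np.array(c)-p),q=(Rr.inv()*Rb).as_quat())
    g=np.load('grip.npz'); return g['t'],R.from_quat(g['q'])
def tcp_for(c,yaw,tilt):
    t,q=grip(); Rb=R.from_euler('ZY',[yaw,tilt],degrees=True); Rt=Rb*q.inv(); return np.array(c)-Rt.apply(t),Rt
def seat(sx,sz,tilt,y=0):
    "bin centre (world) with its seat point at (sx,y,sz) in bay"
    Rb=R.from_euler('Y',tilt,degrees=True); c=np.array([sx,y,sz])-Rb.apply([.05,0,.025])
    return tcp_for(BAY+R.from_euler('z',BYAW,degrees=True).apply(c),BYAW,tilt)
E
python3 - <<'E'
from plan import *
grip(([.451,.2605,.025],8.9,0))
a=tcp_for([.45,.24,.16],8.9,0); b=tcp_for([.45,.04,.20],.6,35)
rows(*a,8); rows(*b,16,*a)
E
```

```text
[[-0.0091,-0.0025,-0.0142,0.0,-0.0,-0.0],[-0.0091,-0.0025,-0.0142,0.0,-0.0,-0.0],[-0.0091,-0.0025,-0.0142,0.0,-0.0,-0.0],[-0.0091,-0.0025,-0.0142,0.0,-0.0,-0.0],[-0.0091,-0.0025,-0.0142,0.0,-0.0,-0.0],[-0.0091,-0.0025,-0.0142,0.0,-0.0,-0.0],[-0.0091,-0.0025,-0.0142,0.0,-0.0,-0.0],[-0.0091,-0.0025,-0.0142,0.0,-0.0,-0.0]]
[[-0.0,-0.0124,-0.003,0.15,2.18,0.52],[-0.0,-0.0124,-0.0029,0.15,2.18,0.52],[-0.0,-0.0124,-0.0029,0.15,2.18,0.52],[-0.0,-0.0124,-0.0029,0.15,2.18,0.52],[-0.0,-0.0124,-0.0028,0.15,2.18,0.52],[-0.0,-0.0124,-0.0028,0.15,2.18,0.52],[-0.0,-0.0124,-0.0028,0.15,2.18,0.52],[-0.0,-0.0124,-0.0027,0.15,2.18,0.52]]
[[-0.0,-0.0124,-0.0027,0.15,2.18,0.52],[-0.0001,-0.0124,-0.0027,0.15,2.18,0.52],[-0.0001,-0.0124,-0.0027,0.15,2.18,0.52],[-0.0001,-0.0125,-0.0026,0.15,2.18,0.52],[-0.0001,-0.0125,-0.0026,0.15,2.18,0.52],[-0.0001,-0.0125,-0.0026,0.15,2.18,0.52],[-0.0001,-0.0125,-0.0025,0.15,2.18,0.52],[-0.0001,-0.0125,-0.0025,0.15,2.18,0.52]]
```

```bash
python3 -m handwheel '[[-0.009,-0.0025,-0.014,0,0,0],[-0.009,-0.0025,-0.014,0,0,0],[-0.009,-0.0025,-0.014,0,0,0],[-0.009,-0.0025,-0.014,0,0,0],[-0.009,-0.0025,-0.014,0,0,0],[-0.009,-0.0025,-0.014,0,0,0],[-0.009,-0.0025,-0.014,0,0,0],[-0.009,-0.0025,-0.014,0,0,0]]'
python3 -m handwheel '[[0,-0.0125,-0.003,0.15,2.2,0.5],[0,-0.0125,-0.003,0.15,2.2,0.5],[0,-0.0125,-0.003,0.15,2.2,0.5],[0,-0.0125,-0.003,0.15,2.2,0.5],[0,-0.0125,-0.003,0.15,2.2,0.5],[0,-0.0125,-0.003,0.15,2.2,0.5],[0,-0.0125,-0.003,0.15,2.2,0.5],[0,-0.0125,-0.003,0.15,2.2,0.5]]'
python3 -m handwheel '[[0,-0.0125,-0.0025,0.15,2.2,0.5],[0,-0.0125,-0.0025,0.15,2.2,0.5],[0,-0.0125,-0.0025,0.15,2.2,0.5],[0,-0.0125,-0.0025,0.15,2.2,0.5],[0,-0.0125,-0.0025,0.15,2.2,0.5],[0,-0.0125,-0.0025,0.15,2.2,0.5],[0,-0.0125,-0.0025,0.15,2.2,0.5],[0,-0.0125,-0.0025,0.15,2.2,0.5]]'
python3 - <<'E'
from plan import *
c=cams.camera('scene'); save(c,'s2.png',(140,120,420,320),2.5); np.savez('s2.npz',**c)
o=monitor.get_obs();p,Rr=pose(); t,q=grip(); Rb=Rr*q; print('pred centre',p+Rr.apply(t),'euler ZYX',Rb.as_euler('ZYX',degrees=True),'tip',p+Rr.apply(t)+Rr.apply(q.apply([.0644,0,.0726])),o['q'].round(1))
W=cloud(c); h=cv2.cvtColor(c['img'],cv2.COLOR_RGB2HSV); P=W.reshape(-1,3)
m=((h[...,0]<18)&(h[...,1]>140)&(h[...,2]>60)).ravel()&np.isfinite(P[:,2])&(P[:,2]>.12)&(P[:,0]>.35)&(P[:,0]<.62)&(abs(P[:,1]-.04)<.06); Q=P[m]
print(len(Q),Q.min(0),Q.max(0))
# in predicted bin frame
B=Rb.inv().apply(Q-(p+Rr.apply(t))); print('binframe min',np.percentile(B,1,axis=0).round(4),'max',np.percentile(B,99,axis=0).round(4))
k=(B[:,2]>.035); L=B[k]; print('blade',len(L),L.min(0).round(4),L.max(0).round(4), np.polyfit(L[:,2],L[:,0],1), np.polyfit(L[:,1],L[:,0],1))
E
```

```text
time: 4.82
ee_pos: [0.4491, 0.2396, 0.1671]
tcp_rot: [179.8, 34.5, -170.8]
wrist_force: [0.6, 0.3, -1.6]
opening: 0.0453
time: 5.48
ee_pos: [0.4515, 0.1385, 0.1871]
tcp_rot: [179.2, 16.7, -175.1]
wrist_force: [-0.5, -0.0, -1.3]
opening: 0.0451
time: 6.15
ee_pos: [0.4544, 0.0383, 0.2056]
tcp_rot: [179.8, -0.9, -179.0]
wrist_force: [1.0, 0.5, -0.2]
opening: 0.0455
pred centre [0.44976407 0.03628232 0.1975191 ] euler ZYX [ 0.56567918 35.61251356 -0.28198751] tip [0.54438593 0.03757387 0.21904011] [ 4.5 -7.5 -6.9 91.6  0.2  3.6]
1079 [ 0.40726962 -0.01571335  0.15022354] [0.54989089 0.098654   0.35067525]
binframe min [-0.0615 -0.0194 -0.026 ] max [0.0685 0.0511 0.1019]
blade 164 [-0.0779 -0.0524  0.0358] [0.0686 0.0619 0.1345] [-0.90806784  0.08252011] [-1.16446715  0.03846523]
```

View pics/s2.png

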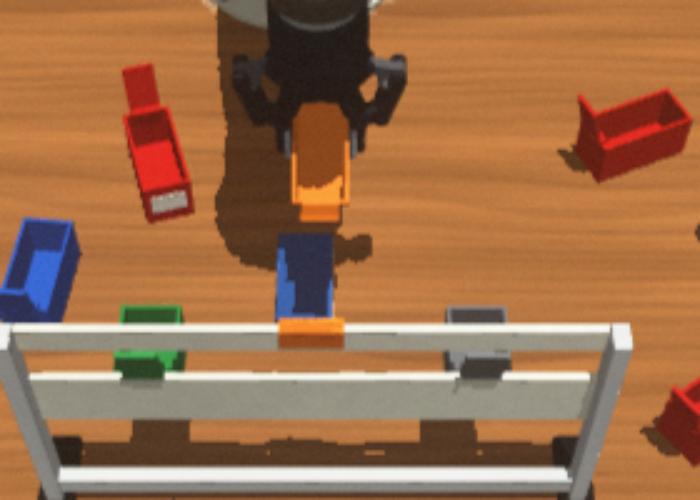

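The view shows the bin held level across, front up, at crop (320,160), with its lip at (320,212) and the clip ahead at (311,333). The blue bin at (40,270) has not been touched.

```bash
python3 - <<'E'
from plan import *
c=dict(np.load('s2.npz')); W=cloud(c); h=cv2.cvtColor(c['img'],cv2.COLOR_RGB2HSV); P=W.reshape(-1,3)
p,Rr=pose(); t,q=grip(); Rb=Rr*q; C=p+Rr.apply(t)
m=((h[...,0]<20)&(h[...,1]>140)&(h[...,2]>60)).ravel()&np.isfinite(P[:,2]); B=Rb.inv().apply(P-C)
L=B[m&(B[:,0]>.045)&(B[:,0]<.085)&(abs(B[:,1])<.03)&(B[:,2]>.04)&(B[:,2]<.09)]
print(len(L),L.min(0).round(4),L.max(0).round(4),'dir',np.polyfit(L[:,2],L[:,0],1),'y0',np.median(L[:,1]))
print('x resid vs face',np.median(L[:,0]-(.053+.00194+(L[:,2]-.027)*np.tan(np.radians(14)))))
s=dict(np.load('scene.npz')); S=cloud(s); hs=cv2.cvtColor(s['img'],cv2.COLOR_RGB2HSV)
k=(hs[243:262,245:282,1]>170); Q=S[243:262,245:282][k]; Q=Q[Q[:,2]>.2]; print('clip y',Q[:,1].min(),Q[:,1].max())
print('now seat rel bay',R.from_euler('z',-BYAW,degrees=True).apply(C+Rb.apply([.05,0,.025])-BAY))
p0,R0=pose(); a=seat(-.055,-.010,35); rows(*a,8); b=seat(-.012,.007,35); rows(*b,8,*a)
E
```

```text
90 [ 0.0574 -0.0122  0.04  ] [0.0686 0.0172 0.0765] dir [0.31312547 0.04389654] y0 0.0025482705347161603
x resid vs face -0.0008356954111912729
clip y 0.016065411742269102 0.06001665113820944
now seat rel bay [-0.15552581  0.00157911  0.00872817]
[[-0.0126,-0.0003,0.0022,-0.03,-0.08,0.02],[-0.0126,-0.0003,0.0022,-0.03,-0.08,0.02],[-0.0126,-0.0003,0.0022,-0.03,-0.08,0.02],[-0.0126,-0.0003,0.0022,-0.03,-0.08,0.02],[-0.0126,-0.0003,0.0022,-0.03,-0.08,0.02],[-0.0126,-0.0003,0.0023,-0.03,-0.08,0.02],[-0.0126,-0.0003,0.0023,-0.03,-0.08,0.02],[-0.0126,-0.0003,0.0023,-0.03,-0.08,0.02]]
[[-0.0054,-0.0,-0.0022,0.0,0.0,0.0],[-0.0054,-0.0,-0.0022,0.0,0.0,0.0],[-0.0054,-0.0,-0.0022,0.0,0.0,0.0],[-0.0054,-0.0,-0.0022,0.0,0.0,0.0],[-0.0054,-0.0,-0.0022,0.0,0.0,0.0],[-0.0054,-0.0,-0.0022,0.0,0.0,0.0],[-0.0054,-0.0,-0.0022,0.0,0.0,0.0],[-0.0054,-0.0,-0.0022,0.0,0.0,0.0]]
```

```bash
python3 -m handwheel '[[-0.0125,-0.0005,0.002,0,0,0],[-0.0125,-0.0005,0.002,0,0,0],[-0.0125,-0.0005,0.002,0,0,0],[-0.0125,-0.0005,0.002,0,0,0],[-0.0125,-0.0005,0.002,0,0,0],[-0.0125,0,0.0025,0,0,0],[-0.0125,0,0.0025,0,0,0],[-0.0125,0,0.0025,0,-0.5,0]]'
python3 - <<'E'
from plan import *
c=cams.camera('scene'); save(c,'s3.png',(190,170,350,290),4); np.savez('s3.npz',**c)
p,Rr=pose(); t,q=grip(); Rb=Rr*q; C=p+Rr.apply(t)
W=cloud(c); h=cv2.cvtColor(c['img'],cv2.COLOR_RGB2HSV); P=W.reshape(-1,3); B=Rb.inv().apply(P-C)
m=((h[...,0]<20)&(h[...,1]>140)&(h[...,2]>60)).ravel()&np.isfinite(P[:,2])
L=B[m&(B[:,0]>.045)&(B[:,0]<.085)&(abs(B[:,1])<.03)&(B[:,2]>.04)&(B[:,2]<.09)]
if len(L)>5: print(len(L),L.min(0).round(4),L.max(0).round(4),np.median(L[:,0]-(.053+.00194+(L[:,2]-.027)*np.tan(np.radians(14)))))
print('seat in bay',R.from_euler('z',-BYAW,degrees=True).apply(C+Rb.apply([.05,0,.025])-BAY),Rb.as_euler('ZYX',degrees=True))
b=seat(-.012,.007,35); rows(*b,8)
E
```

```text
time: 6.87
ee_pos: [0.5548, 0.0385, 0.1862]
tcp_rot: [179.8, -0.3, -179.0]
wrist_force: [-0.4, 0.5, -1.3]
opening: 0.0451
seat in bay [-0.05370723  0.00231387 -0.01061373] [ 0.71941367 34.76934599 -0.20029981]
[[-0.0052,-0.0003,-0.0022,-0.02,0.03,0.03],[-0.0052,-0.0003,-0.0023,-0.02,0.03,0.03],[-0.0052,-0.0003,-0.0023,-0.02,0.03,0.03],[-0.0052,-0.0003,-0.0023,-0.02,0.03,0.03],[-0.0052,-0.0003,-0.0023,-0.02,0.03,0.03],[-0.0052,-0.0003,-0.0023,-0.02,0.03,0.03],[-0.0052,-0.0003,-0.0023,-0.02,0.03,0.03],[-0.0052,-0.0003,-0.0023,-0.02,0.03,0.03]]
```

View pics/s3.png

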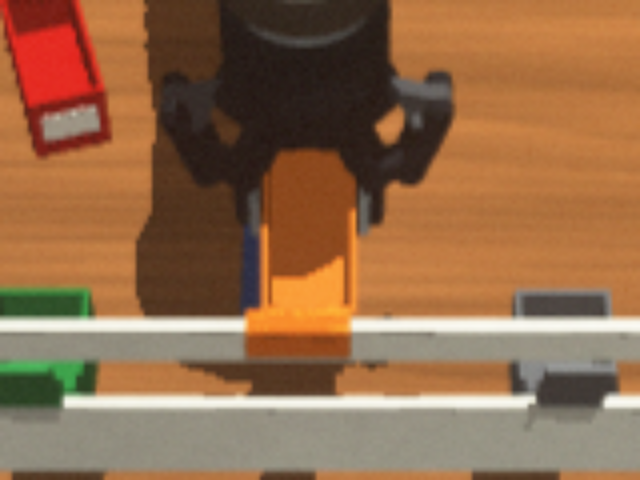

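The bin is at column 310 and the clip at 298, so the bin sits about 4 mm to +y. I'll correct that while feeding the lip in.

```bash
python3 -m handwheel '[[-0.005,-0.0005,-0.0023,0,0,0],[-0.005,-0.0005,-0.0023,0,0,0],[-0.005,-0.0005,-0.0023,0,0,0],[-0.005,-0.0005,-0.0023,0,0,0],[-0.005,-0.0005,-0.0023,0,0,0],[-0.005,-0.0005,-0.0023,0,0,0],[-0.005,-0.0005,-0.0023,0,0,0],[-0.005,-0.0005,-0.0023,0,0,0]]'
cat > st.py <<'E'
from plan import *
o=monitor.get_obs(); p,Rr=pose(); t,q=grip(); Rb=Rr*q; C=p+Rr.apply(t); f=lambda x:(1000*R.from_euler('z',-BYAW,degrees=True).apply(C+Rb.apply(x)-BAY)).round(1)
print('seat',f([.05,0,.025]),'tip',f([.0644,0,.0726]),'ctr',f([0,0,0]),Rb.as_euler('ZYX',degrees=True).round(1),'F',o['wrist_force'].round(1))
E
python3 - <<'E'
from st import *
c=cams.camera('scene'); save(c,'s4.png',(200,190,340,290),5); np.savez('s4.npz',**c)
W=cloud(c); h=cv2.cvtColor(c['img'],cv2.COLOR_RGB2HSV); P=W.reshape(-1,3); B=Rb.inv().apply(P-C)
m=((h[...,0]<20)&(h[...,1]>140)&(h[...,2]>60)).ravel()&np.isfinite(P[:,2])&(P[:,0]>.668)&(P[:,2]<.226)
L=P[m&(abs(P[:,1]-.04)<.04)]
if len(L)>3: print(len(L),L.min(0).round(4),L.max(0).round(4))
E
```

```text
time: 7.58
ee_pos: [0.5949, 0.0349, 0.2056]
tcp_rot: [179.8, -0.3, -179.0]
wrist_force: [0.1, 0.5, -1.2]
opening: 0.0453
seat [-15.2  -1.7   9.5] tip [23.7 -1.5 40.4] ctr [-70.6  -1.9  17.5] [ 0.7 34.8 -0.2] F [ 0.1  0.5 -1.2]
4230 [ 0.6685  0.     -0.0073] [0.8817 0.0799 0.2226]
```

View pics/s4.png

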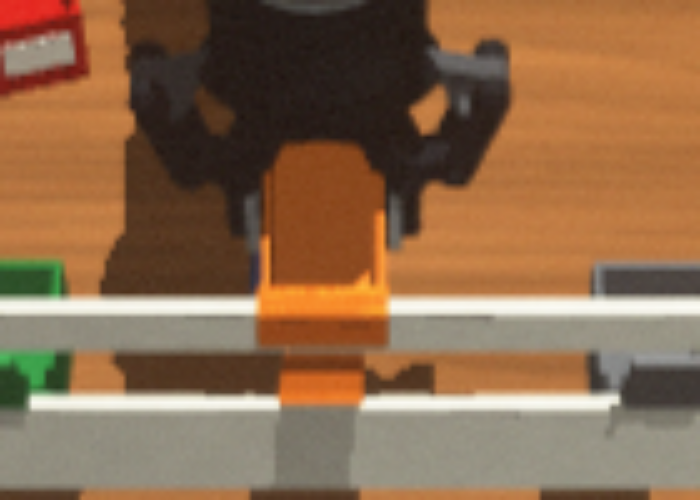

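The lip is through the gap at (322,387), centred on the clip at (322,325), with no contact force. Next I go in and turn.

```bash
python3 - <<'E'
from plan import *
a=seat(0,.007,35,-.001); rows(*a,8); b=seat(0,.003,0,-.001)
# pivot about moving seat: 16 rows in sub-steps
pts=[(0,.007-.004*k/4,35-35*k/4) for k in range(5)]
for k in range(4):
    x=seat(pts[k][0],pts[k][1],pts[k][2],-.001); y=seat(pts[k+1][0],pts[k+1][1],pts[k+1][2],-.001); rows(*y,4,*x)
E
```

```text
[[-0.0018,0.0001,0.0003,-0.02,0.03,0.03],[-0.0018,0.0001,0.0003,-0.02,0.03,0.03],[-0.0018,0.0001,0.0003,-0.02,0.03,0.03],[-0.0018,0.0001,0.0003,-0.02,0.03,0.03],[-0.0018,0.0001,0.0003,-0.02,0.03,0.03],[-0.0018,0.0001,0.0003,-0.02,0.03,0.03],[-0.0018,0.0001,0.0003,-0.02,0.03,0.03],[-0.0018,0.0001,0.0003,-0.02,0.03,0.03]]
[[0.0005,-0.0,0.0022,0.01,-2.19,-0.01],[0.0005,-0.0,0.0022,0.01,-2.19,-0.01],[0.0006,-0.0,0.0022,0.01,-2.19,-0.01],[0.0007,-0.0,0.0021,0.01,-2.19,-0.01]]
[[0.0005,-0.0,0.0022,0.01,-2.19,-0.01],[0.0006,-0.0,0.0022,0.01,-2.19,-0.01],[0.0007,-0.0,0.0022,0.01,-2.19,-0.01],[0.0007,-0.0,0.0021,0.01,-2.19,-0.01]]
[[0.0005,-0.0,0.0022,0.01,-2.19,-0.01],[0.0006,-0.0,0.0022,0.01,-2.19,-0.01],[0.0007,-0.0,0.0022,0.01,-2.19,-0.01],[0.0008,-0.0,0.0021,0.01,-2.19,-0.01]]
[[0.0006,-0.0,0.0022,0.01,-2.19,-0.01],[0.0006,-0.0,0.0022,0.01,-2.19,-0.01],[0.0007,-0.0,0.0021,0.01,-2.19,-0.01],[0.0008,-0.0,0.0021,0.01,-2.19,-0.01]]
```

```bash
python3 -m handwheel '[[-0.0017,0,0.0003,0,0,0],[-0.0017,0,0.0003,0,0,0],[-0.0017,0,0.0003,0,0,0],[-0.0017,0,0.0003,0,0,0],[-0.0017,0,0.0003,0,0,0],[-0.0017,0,0.0003,0,0,0],[-0.0017,0,0.0003,0,0,0],[-0.0017,0,0.0003,0,0,0]]'; python3 st.py
python3 -m handwheel '[[0.0006,0,0.0022,0,-2.2,0],[0.0006,0,0.0022,0,-2.2,0],[0.0006,0,0.0022,0,-2.2,0],[0.0006,0,0.0022,0,-2.2,0],[0.0006,0,0.0022,0,-2.2,0],[0.0006,0,0.0022,0,-2.2,0],[0.0006,0,0.0022,0,-2.2,0],[0.0006,0,0.0022,0,-2.2,0]]'; python3 st.py
```

```text
time: 8.3
ee_pos: [0.6081, 0.0352, 0.2028]
tcp_rot: [179.8, -0.3, -179.0]
wrist_force: [-0.5, 0.2, -1.2]
opening: 0.0452
seat [-2.  -1.6  6.7] tip [37.  -1.3 37.6] ctr [-57.3  -1.8  14.7] [ 0.7 34.8 -0.2] F [-0.5  0.2 -1.2]
time: 8.97
ee_pos: [0.6054, 0.0353, 0.1848]
tcp_rot: [179.8, 17.4, -179.0]
wrist_force: [-0.1, 0.4, -2.1]
opening: 0.0455
seat [-2.2 -1.5  4.9] tip [25.5 -1.4 46.1] ctr [-57.4  -1.7  -4.3] [ 0.7 17.1 -0.1] F [-0.1  0.4 -2.1]
```

```bash
python3 -m handwheel '[[0.0005,0,0.0023,0,-2.1,0],[0.0005,0,0.0023,0,-2.1,0],[0.0005,0,0.0022,0,-2.1,0],[0.0005,0,0.0022,0,-2.1,0],[0.0005,0,0.0022,0,-2.1,0],[0.0005,0,0.0022,0,-2.1,0],[0.0005,0,0.0022,0,-2.1,0],[0.0005,0,0.0022,0,-2.1,0]]'; python3 st.py
```

```text
time: 9.63
ee_pos: [0.6082, 0.0354, 0.1673]
tcp_rot: [179.8, 34.2, -179.1]
wrist_force: [-29.8, 0.8, 16.6]
opening: 0.0451
seat [-1.7 -1.5  2.5] tip [13.1 -1.5 50. ] ctr [-51.8  -1.6 -22.1] [0.7 0.4 0. ] F [-29.8   0.8  16.6]
```

```bash
python3 -m handwheel '[[0.0004,0,-0.0003,0,0,0],[0.0004,0,-0.0003,0,0,0],[0,0,0,0,0,0],[0,0,0,0,0,0],[0,0,0,0,0,0],[0,0,0,0,0,0],[0,0,0,0,0,0],[0,0,0,0,0,0]]'; python3 - <<'E'
from st import *
c=cams.camera('scene'); save(c,'s5.png',(210,190,330,290),6)
E
```

```text
time: 10.3
ee_pos: [0.6081, 0.0354, 0.1672]
tcp_rot: [179.8, 34.1, -179.1]
wrist_force: [-7.9, -0.1, 1.6]
opening: 0.0455
seat [-1.7 -1.5  2.3] tip [13.1 -1.5 49.8] ctr [-51.9  -1.6 -22.2] [0.7 0.5 0. ] F [-7.9 -0.1  1.6]
```

View pics/s5.png

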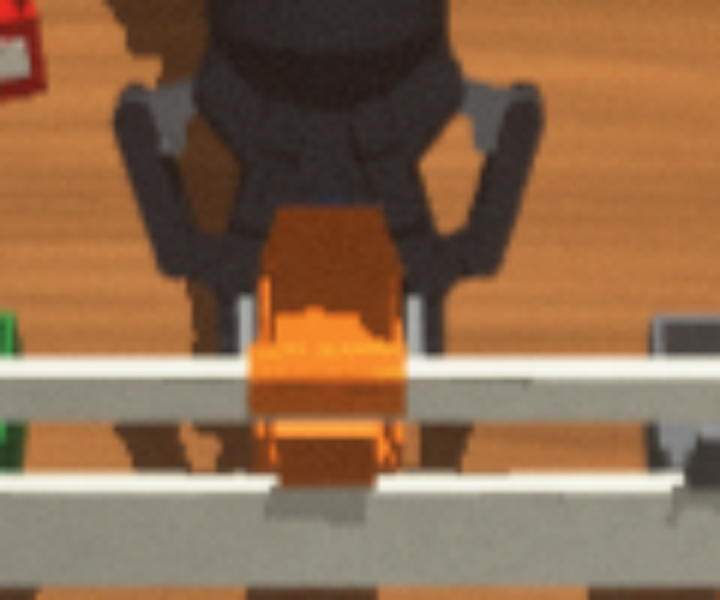

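The bin is level, its lip at (327,460) now behind the lower slat and centred. I'll lower it gently until it seats.

```bash
python3 -m handwheel '[[0.0003,0,0.0003,0,0,0],[0.0003,0,0.0003,0,0,0],[0.0003,0,0.0003,0,0,0],[0.0003,0,0.0003,0,0,0],[0,0,0,0,0,0],[0,0,0,0,0,0],[0,0,0,0,0,0],[0,0,0,0,0,0]]'; python3 st.py
python3 -m handwheel '[[0.0002,0,0.0003,0,0,0],[0.0002,0,0.0003,0,0,0],[0.0002,0,0.0003,0,0,0],[0.0002,0,0.0003,0,0,0],[0,0,0,0,0,0],[0,0,0,0,0,0],[0,0,0,0,0,0],[0,0,0,0,0,0]]'; python3 st.py
```

```text
time: 11.02
ee_pos: [0.6081, 0.0353, 0.1657]
tcp_rot: [179.8, 34.1, -179.1]
wrist_force: [-3.5, 0.2, 2.3]
opening: 0.0454
seat [-1.8 -1.5  0.9] tip [13.  -1.5 48.4] ctr [-52.   -1.6 -23.7] [0.7 0.4 0. ] F [-3.5  0.2  2.3]
time: 11.68
ee_pos: [0.6081, 0.0353, 0.1646]
tcp_rot: [179.8, 34.1, -179.1]
wrist_force: [-8.2, -0.1, 2.7]
opening: 0.0453
seat [-1.7 -1.6 -0.1] tip [13.  -1.6 47.4] ctr [-51.9  -1.6 -24.8] [0.7 0.4 0. ] F [-8.2 -0.1  2.7]
```

```bash
python3 -m handwheel '[[0.0003,0,0.0003,0,0,0],[0.0003,0,0.0003,0,0,0],[0.0003,0,0.0003,0,0,0],[0.0003,0,0.0003,0,0,0],[0,0,0,0,0,0],[0,0,0,0,0,0],[0,0,0,0,0,0],[0,0,0,0,0,0]]'; python3 st.py
```

```text
time: 12.35
ee_pos: [0.6081, 0.0353, 0.1644]
tcp_rot: [179.8, 34.3, -179.1]
wrist_force: [-13.1, 0.0, 10.7]
opening: 0.045
seat [-1.7 -1.5 -0.3] tip [12.9 -1.5 47.3] ctr [-51.9  -1.6 -25. ] [0.7 0.3 0. ] F [-13.1   0.   10.7]
```

It is seated: the upward force rose while the height held at −25 mm. Now I release.

```bash
python3 -m handwheel '[[0,0,0,0,0,0],[0,0,0,0,0,0],[0,0,0,0,0,0],[0,0,0,0,0,0],[0,0,0,0,0,0],[0,0,0,0,0,0],[0,0,0,0,0,0],[0,0,0,0,0,0]]' 1
python3 - <<'E'
from h import *
print(monitor.get_obs()['wrist_force'])
c=cams.camera('scene'); save(c,'s6.png',(210,190,330,290),6)
E
```

```text
time: 13.02
ee_pos: [0.6076, 0.0353, 0.1622]
tcp_rot: [179.8, 34.1, -179.1]
wrist_force: [-0.0, -0.3, 0.4]
opening: 0.0856
[-0.03463554 -0.33720385  0.35969652]
```

View pics/s6.png

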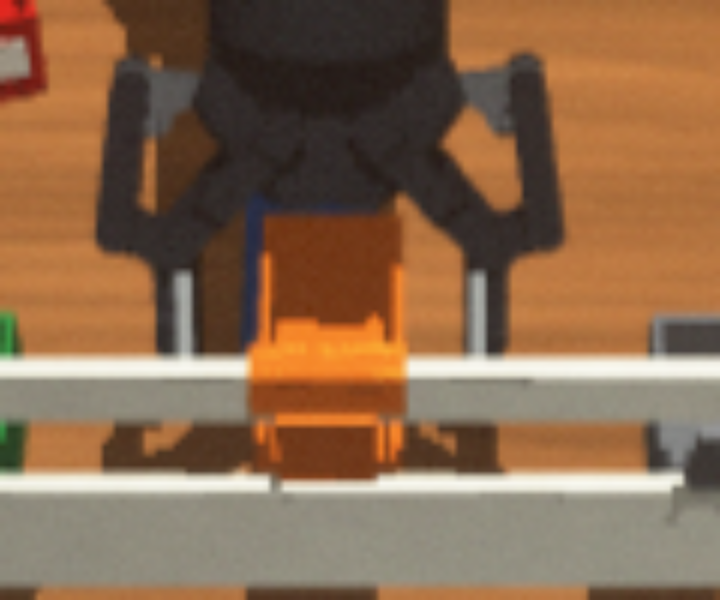

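```bash
python3 -m handwheel '[[0,0,-0.005,0,0,0],[0,0,-0.01,0,0,0],[0,0,-0.02,0,0,0],[0,0,-0.02,0,0,0],[0,0,-0.02,0,0,0],[0,0,-0.02,0,0,0],[0,0,-0.02,0,0,0],[0,0,-0.02,0,0,0]]'
python3 -m handwheel '[[0,0,-0.02,0,0,0],[0,0,-0.02,0,0,0],[0,0,-0.02,0,0,0],[0,0,-0.02,0,0,0],[0,0,0,0,0,0],[0,0,0,0,0,0],[0,0,0,0,0,0],[0,0,0,0,0,0]]'
python3 - <<'E'
from plan import *
o=monitor.get_obs(); w=cams.camera('wrist'); c=cams.camera('scene'); t=cams.camera('top')
save(w,'w7.png',None,1.0); save(c,'s7.png',(210,190,330,290),6); np.savez('end.npz',**c)
for n,k,oo in (('wrist',w,o),('scene',c,None),('top',t,None)):
    W=cloud(k,oo); h=cv2.cvtColor(k['img'],cv2.COLOR_RGB2HSV); P=W.reshape(-1,3)
    B=R.from_euler('z',-BYAW,degrees=True).apply(P-BAY)
    col=((h[...,0]<20)&(h[...,1]>140)&(h[...,2]>50)).ravel()&np.isfinite(P[:,2])&(abs(B[:,1])<.045)&(B[:,0]<.03)&(B[:,0]>-.13)&(B[:,2]>-.07)
    rim=B[col&(B[:,2]>-.008)&(B[:,2]<.010)&(B[:,0]<-.005)]; print(n,col.sum(),len(rim))
    if len(rim)>10: print(' rim',np.percentile(rim,[2,98],axis=0).round(4).tolist(),'z-vs-x fit',np.polyfit(rim[:,0],rim[:,2],1),'rect',cv2.minAreaRect((rim[:,:2]*1000).astype(np.float32)))
    bl=B[col&(B[:,0]>-.002)&(B[:,2]>.008)&(B[:,2]<.055)]
    if len(bl)>5: print(' blade',len(bl),bl.min(0).round(4),bl.max(0).round(4))
    if n=='top':
        Q=W[190:255,370:405].reshape(-1,3); Q=Q[Q[:,2]>.02]; print('blue med',np.median(Q,0),Q.min(0),Q.max(0))
E
```

```text
time: 13.73
ee_pos: [0.5308, 0.0336, 0.276]
tcp_rot: [179.8, 34.2, -179.1]
wrist_force: [0.2, 0.4, 0.1]
opening: 0.0854
time: 14.4
ee_pos: [0.4869, 0.0326, 0.3389]
tcp_rot: [179.8, 34.0, -179.1]
wrist_force: [0.3, 0.3, -0.5]
opening: 0.0853
wrist 5663 826
 rim [[-0.1026, -0.024, -0.0078], [-0.0051, 0.0213, 0.0043]] z-vs-x fit [0.05640764 0.00033283] rect ((-54.122894287109375, -1.2584953308105469), (98.36024475097656, 45.90517044067383), 0.24489812552928925)
 blade 654 [-0.002  -0.0229  0.0081] [0.0067 0.0217 0.0545]
scene 1041 110
 rim [[-0.1013, -0.0229, -0.0078], [-0.0093, 0.0212, -0.0004]] z-vs-x fit [ 0.04165939 -0.00132891] rect ((-53.79104995727539, -1.0051517486572266), (96.21805572509766, 44.140167236328125), 0.18210208415985107)
 blade 216 [ 0.0049 -0.0229  0.0092] [0.0142 0.0213 0.0548]
top 1305 180
 rim [[-0.1028, -0.0245, -0.0071], [-0.0054, 0.0211, 0.0044]] z-vs-x fit [0.06243062 0.0015032 ] rect ((-54.200531005859375, -1.6215381622314453), (98.33765411376953, 45.95735168457031), 0.3179146945476532)
 blade 83 [-0.0019 -0.0156  0.0082] [0.0047 0.0123 0.0446]
blue med [ 0.48868116 -0.22551973  0.04904004] [ 0.41714856 -0.24928332  0.02015238] [ 0.53545484 -0.19441418  0.10112163]
```

View pics/w7.png

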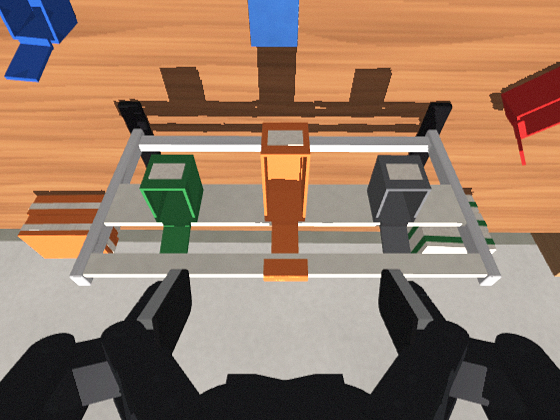

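View pics/s7.png

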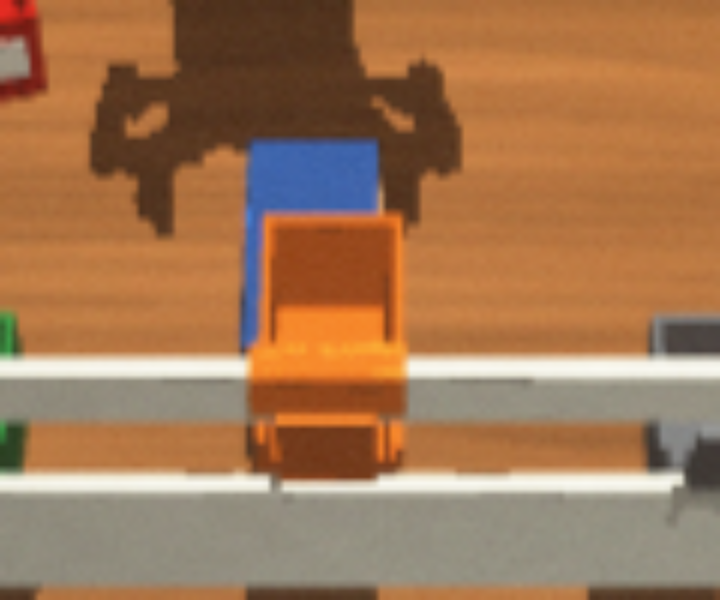

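The bin hangs at the clip. Three views agree: centre about (−53, −1, −27) mm in the bay, front about 3° low, yaw within 1°. The blue bin hasn't moved and nothing is touching the robot, so I'm handing in.

```bash
python3 -c "
from workcell import order
print(order.job_done())"
```

```text
the job is handed in; nothing more can be done
None
```

The orange bin is hanging in the free bay under the orange clip, and I handed the job in at about 14.5 s. I gripped it across the side walls and tilted it 35° front up. I fed the lip about 37 mm past the slat's front, turned the bin level, lowered it to contact, opened the gripper and backed away.

- **Position:** my last check, from the wrist, scene and top cameras, put the centre at about x −53, y −1, z −27 mm in the bay. Yaw was under 1°, and the blade of the lip was up to about 14 mm behind the slat's front.
- **Not quite level:** the front sags about 3°, because the bin shifted by 1–2 mm when I let go. That is within the 10° limit.
- **Contact while turning:** near the end of the turn the bin pressed on the slat with about 34 N at the wrist. I backed off 1 mm before lowering it.
- **Blue bin and robot:** the blue bin has not moved measurably, and the robot was clear of everything at the end.

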